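# Set out the filter cartridges by height

## Robot

A 7-joint arm with a two-finger parallel gripper is mounted at the origin on the work surface. World frame = base frame: x ahead of the robot, y to its left, z up, the work surface at z = 0. Lengths are in m, angles in rad, forces in N, time in s.
With the tool pointing down it reaches from about 0.4 to 0.85 m from the base axis. Payload 10.4 kg.
Tool frame: the origin (TCP) lies between the finger pads; the fingertips stand 17 mm ahead of it and the grasp point (between the pads) lies 2 mm behind it; z points along the fingers, y is the direction in which the jaws open and shut (so a half turn about z gives the same grasp; the last joint's range is limited). The gripper opens to 85 mm and grips with 20 to 120 N. Pads are 22 mm wide; open, the fingers measure 114 mm over their backs; the gripper's body (76 mm by 85 mm) begins 54 mm behind the grasp point. The pads swing forward as they close: fully open they stand 13 mm farther back than shut.
Start: joints at [-1.157, 0.332, -0.065, 1.46, 0.022, 1.35, -0.088], TCP at [0.264, 0.566, 0.248] pointing down, gripper open.
Joint ranges: [-2.6, 2.6], [-0.5, 2.12], [-1.47, 1.34], [0.16, 2.42], [-1.27, 4.41], [0.06, 2.06], [-2.6, 2.6]. Speed limits (rad/s): [2.22, 2.22, 2.79, 2.79, 3.14, 3.14, 3.14].

## Interface

Orientations are given as a unit quaternion [x, y, z, w].
In Python, from workcell import manip gives the robot as it stands.
- The arm moves only by the tool jog_arm, never from a script. Its argument "steps" is one flat list of numbers, 5 for each row, row after row: the finger opening in m, from 0 to 0.0854, then the shift along the tool's x, y, z in m, then the turn about the tool's z in rad. In form: [gripper, x, y, z, twist, gripper, x, y, z, twist, ...]. A call has exactly 10 rows; each row is the pose to reach, as a shift and turn from the pose commanded when the call began, along the tool's axes at that moment; what a row does not reach only later rows make up. A row lasts 1/10 s, in which the tool goes at most 50 mm and 8.59 degrees, less where a joint would pass 70% of its speed; a pose out of reach is approached as far as the arm can. A call with a gripper value outside its range is refused whole. The fingers move at their own pace and stop on an object; "grip_force" is the grip in N (left out, the last holds). Time passes only in rows, so rows that repeat a pose let the fingers close, or fill a call up. It gives the time, the measured TCP pose, the force and the opening at its end, in the units of the state.
- manip.get_obs(): the state, without advancing time (a new reading comes with each control period).
- manip.camera(name): name is "side" or "top" or "wrist"; returns (picture, depth): 400x640x3 uint8, red, green, blue; 400x640 float32, m along the optical axis (not along the pixel's ray), 0 where there is no reading.
- manip.calibration(name): a dict with "mtx" (3x3 intrinsics, pixels), "world_to_cam" (4x4, takes a point from world to camera coordinates). Camera axes: x right, y down, z forward; pixel columns grow to the right and rows downward; lengths in m; the calibration is good to about 2 mm. The wrist camera is an equidistant fisheye: a pixel r from the principal point sees the ray r / f radians off the axis. A picture is of the moment at which its call begins: read the wrist's pose just before it. calibration takes no time and is no camera call; for the wrist camera it gives the pose at the moment of the call.
- manip.hand_in(): hands the job in, once; it reports no verdict.
The state is a dict: "clock": time; "joint_pos": joint angles; "joint_velocities": joint speeds; "tau": joint torques, N m; "position": TCP position; "ee_rot": TCP orientation; "ft_force": force on the tool from outside, world axes, zero at the start; "torque": the same for the moment, N m; "grip_width": opening from 0.0 (shut) to 1.0 (fully open).
Only numpy, scipy, OpenCV 4.12 (cv2) and the standard library are available. Lean on these libraries where they do the work, as an engineer would, in place of code of your own. Each camera call takes 0.05 s, during which the arm holds its last target.

## Task

Stand the four water-filter cartridges upright on the rubber rests of the draining strip, one in the middle of each rest, in order of height: the tallest on the rest next to the brass tap, down to the shortest at the far end. Do not let any cartridge tip over on the way, and leave the small amber jar standing where it is.

Things in the scene. Friction and masses are not known exactly. Their poses are not given: they have to be found in the camera images.
- cart130_mid (a point): Centre (half-way up, on the axis) of the tallest of four loose off-white string-wound water-filter cartridges: an upright solid cylinder 46 mm in diameter and 130 mm high, with a dark spot in the middle of its top. It starts standing upright on the bench (height 0). z axis up along the cylinder. All four look alike except for height (130, 105, 80 and 55 mm).
- cart105_mid (a point): Centre (half-way up, on the axis) of the second tallest of four loose off-white string-wound water-filter cartridges: an upright solid cylinder 46 mm in diameter and 105 mm high, with a dark spot in the middle of its top. It starts standing upright on the bench (height 0). z axis up along the cylinder. All four look alike except for height (130, 105, 80 and 55 mm).
- cart80_mid (a point): Centre (half-way up, on the axis) of the third tallest of four loose off-white string-wound water-filter cartridges: an upright solid cylinder 46 mm in diameter and 80 mm high, with a dark spot in the middle of its top. It starts standing upright on the bench (height 0). z axis up along the cylinder. All four look alike except for height (130, 105, 80 and 55 mm).
- cart55_mid (a point): Centre (half-way up, on the axis) of the shortest of four loose off-white string-wound water-filter cartridges: an upright solid cylinder 46 mm in diameter and 55 mm high, with a dark spot in the middle of its top. It starts standing upright on the bench (height 0). z axis up along the cylinder. All four look alike except for height (130, 105, 80 and 55 mm).
- rest_a: One of four identical round black rubber rests in a straight row, 85 mm apart, order a-b-c-d; this one is at one end. A flat disc 64 mm in diameter, fixed on a flat metal strip (110 mm wide, 500 mm long, 6 mm thick). Origin at the centre of its underside; its top, on which a cartridge stands, is 3 mm above the origin and 9 mm above the bench. x axis across the row, y axis along the row from a to d.
- rest_b: One of four identical round black rubber rests in a straight row, 85 mm apart, order a-b-c-d; this one is second, next to rest_a. A flat disc 64 mm in diameter, fixed on a flat metal strip (110 mm wide, 500 mm long, 6 mm thick). Origin at the centre of its underside; its top, on which a cartridge stands, is 3 mm above the origin and 9 mm above the bench. x axis across the row, y axis along the row from a to d.
- rest_c: One of four identical round black rubber rests in a straight row, 85 mm apart, order a-b-c-d; this one is third, next to rest_d. A flat disc 64 mm in diameter, fixed on a flat metal strip (110 mm wide, 500 mm long, 6 mm thick). Origin at the centre of its underside; its top, on which a cartridge stands, is 3 mm above the origin and 9 mm above the bench. x axis across the row, y axis along the row from a to d.
- rest_d: One of four identical round black rubber rests in a straight row, 85 mm apart, order a-b-c-d; this one is at the other end. A flat disc 64 mm in diameter, fixed on a flat metal strip (110 mm wide, 500 mm long, 6 mm thick). Origin at the centre of its underside; its top, on which a cartridge stands, is 3 mm above the origin and 9 mm above the bench. x axis across the row, y axis along the row from a to d.
- tap: Small brass tap with a steel lever on top, 82 mm high, fixed on the strip beyond one end of the row (either end, 80 mm from the nearest rest's centre); at the opposite end is a low black stopper. Its spout reaches 50 mm across the strip (+x). Origin at the centre of its round foot (44 mm in diameter); z up.
- jar_mid (a point): Centre of a small amber jar with a black cap, 38 mm in diameter and 45 mm high, standing loose on the bench among the cartridges. Not to be moved. z up.

How it is judged:
By the outcome, as a careful person would: the job done as asked, in the order asked, and still so for the second after the job is handed in, with the robot touching nothing.
It also fails if it takes over 112 s, if anything falls off the work surface, if the arm or the gripper's body presses on something with over 40 N, if the wrist force passes 120 N, or if a joint passes its speed limit or range.

## Working session

There is one attempt and no reset: what is moved stays moved. The work goes in short steps, Python scripts to look and compute and a tool call to move; the robot and the scene stay as the last step left them, time stands still between calls to the robot, and variables do not carry over. Pictures are saved under pics/ and viewed, and the job is handed in when it is done.

Besides the shell and the picture viewer there is one more tool, called after ">>>" by a JSON object that holds its "name" and its "arguments", one argument or row to a line. jog_arm: Moves the arm, as the interface text tells. Its arguments: {"type":"object","properties":{"steps":{"type":"array"},"grip_force":{"type":"number"}},"required":["steps"]}

```bash
mkdir -p pics; ls; python3 - <<'E'
from workcell import manip
import cv2,numpy as np
print(manip.get_obs())
for n in ["top","side"]:
    im,d=manip.camera(n); np.savez(f"pics/{n}0.npz",im=im,d=d)
    cv2.imwrite(f"pics/{n}0.png",im[:,:,::-1]); c=manip.calibration(n); print(n,c)
E
```

```text
pics
{'clock': 0.0, 'joint_pos': array([-1.15658071,  0.33285851, -0.0647488 ,  1.4609836 ,  0.02160067,
        1.34988558, -0.08850431]), 'joint_velocities': array([-6.61995768e-04,  8.79367192e-05, -8.94234306e-04, -9.30827354e-04,
       -2.27014080e-03,  1.28400244e-03,  1.09505734e-03]), 'tau': array([-1.38629268e-03, -6.25450659e+01,  4.83483437e-02, -3.91611779e+01,
        1.61100720e-02,  9.87105654e-03,  6.70662326e-08]), 'position': array([0.26423373, 0.56599278, 0.24750419]), 'ee_rot': array([ 2.16644311e-01,  9.76250339e-01, -7.07753131e-04, -1.29940879e-04]), 'ft_force': array([ 0.12311538,  0.1627144 , -0.91739942]), 'torque': array([-0.04330757, -0.00204176,  0.00269356]), 'grip_width': 1.0020545801309313}
top {'mtx': array([[432.81068904,   0.        , 318.52979946],
       [  0.        , 432.81068904, 197.50392137],
       [  0.        ,   0.        ,   1.        ]]), 'world_to_cam': array([[-5.32708431e-04, -9.99998455e-01,  1.67536029e-03,
         1.38213064e-02],
       [-9.94369629e-01,  3.52177427e-04, -1.05966581e-01,
         5.27594432e-01],
       [ 1.05965828e-01, -1.72237668e-03, -9.94368280e-01,
         1.06664078e+00],
       [ 0.00000000e+00,  0.00000000e+00,  0.00000000e+00,
         1.00000000e+00]])}
side {'mtx': array([[520.538125  ,   0.        , 318.77416026],
       [  0.        , 520.538125  , 194.65735004],
       [  0.        ,   0.        ,   1.        ]]), 'world_to_cam': array([[ 0.94540552, -0.32588136, -0.00312067, -0.47988822],
       [-0.16362453, -0.46636188, -0.8693294 ,  0.15795691],
       [ 0.28184289,  0.82237944, -0.49422328,  0.9753734 ],
       [ 0.        ,  0.        ,  0.        ,  1.        ]])}
```

View pics/top0.png

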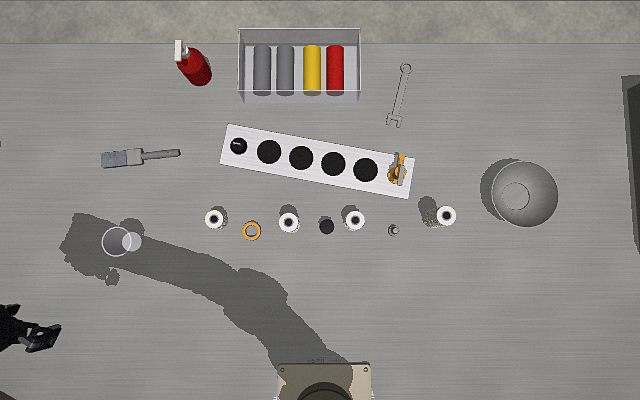

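View pics/side0.png

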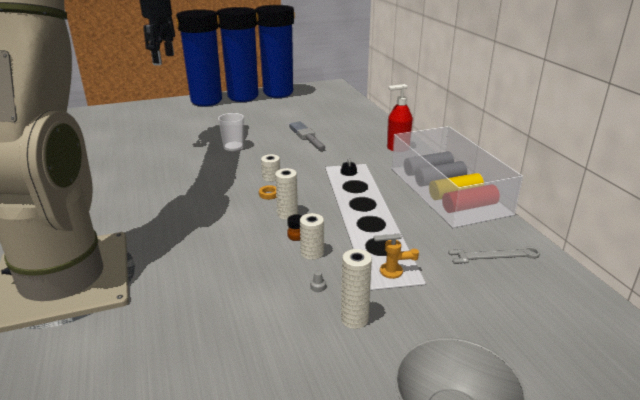

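The top view shows the rests at about (365,170), (333,163), (301,157) and (269,151), with the tap at (398,170). The cartridge tops are at about (214,219), (288,222), (354,220) and (446,215), and the jar is at (326,226). Next I'll refine these with depth.

```bash
cat > h.py <<'E'
import numpy as np,cv2
from workcell import manip
def w(cal,u,v,d):
    K=cal["mtx"];T=cal["world_to_cam"]
    p=np.array([(u-K[0,2])/K[0,0]*d,(v-K[1,2])/K[1,1]*d,d]);return T[:3,:3].T@(p-T[:3,3])
def wz(cal,u,v,z):
    K=cal["mtx"];T=cal["world_to_cam"];R=T[:3,:3]
    r=R.T@np.array([(u-K[0,2])/K[0,0],(v-K[1,2])/K[1,1],1]);c=-R.T@T[:3,3]
    return c+r*(z-c[2])/r[2]
E
python3 - <<'E'
from h import *
z=np.load("pics/top0.npz");im=z["im"];d=z["d"];c=manip.calibration("top")
crop=im[130:250,190:470];cv2.imwrite("pics/c1.png",cv2.resize(crop[:,:140,::-1],None,fx=5,fy=5,interpolation=cv2.INTER_CUBIC));cv2.imwrite("pics/c2.png",cv2.resize(crop[:,140:,::-1],None,fx=5,fy=5,interpolation=cv2.INTER_CUBIC))
H,W=d.shape
K=c["mtx"];T=c["world_to_cam"]
uu,vv=np.meshgrid(np.arange(W),np.arange(H))
P=np.stack([(uu-K[0,2])/K[0,0]*d,(vv-K[1,2])/K[1,1]*d,d],-1);P=(P-T[:3,3])@T[:3,:3]
for u,v in [(214,219),(288,222),(354,220),(446,215),(326,226),(393,230),(251,230),(251,222)]:
    s=P[v-14:v+15,u-14:u+15]; zz=P[v-3:v+4,u-3:u+4,2]; zt=np.median(zz)
    m=np.abs(s[...,2]-zt)<0.005; q=s[m]
    print(u,v,"ztop",zt.round(4),"ctr",((q.max(0)+q.min(0))/2).round(4),q.mean(0).round(4),"ext",np.ptp(q,0).round(3))
# rests
g=im.max(2)
m=(g<45).astype(np.uint8);n,l,st,ce=cv2.connectedComponentsWithStats(m[140:190,220:400])
for i in range(1,n):
    if st[i,4]>60:
        u,v=ce[i]+[220,140];print(st[i],u,v,wz(c,u,v,.009).round(4),P[int(v),int(u),2])
E
```

```text
214 219 ztop 0.0568 ctr [0.4719 0.2702 0.0565] [0.4724 0.2702 0.056 ] ext [0.044 0.045 0.009]
288 222 ztop 0.1063 ctr [0.4619 0.0851 0.1061] [0.462  0.0849 0.1058] ext [0.042 0.042 0.009]
354 220 ztop 0.0816 ctr [ 0.4679 -0.0736  0.0816] [ 0.4685 -0.0731  0.0811] ext [0.043 0.044 0.01 ]
446 215 ztop 0.1309 ctr [ 0.4755 -0.2764  0.1306] [ 0.4758 -0.276   0.1303] ext [0.044 0.045 0.009]
326 226 ztop 0.045 ctr [ 0.4549 -0.0061  0.0453] [ 0.455  -0.0063  0.0452] ext [0.034 0.032 0.009]
393 230 ztop 0.0267 ctr [ 0.4457 -0.176   0.0265] [ 0.4451 -0.1744  0.0274] ext [0.015 0.014 0.009]
251 230 ztop 0.0012 ctr [0.4468 0.1874 0.0011] [0.4471 0.1872 0.0007] ext [0.072 0.074 0.01 ]
251 222 ztop 0.0098 ctr [0.4669 0.1854 0.0098] [0.4533 0.1852 0.0111] ext [0.072 0.068 0.01 ]
[ 11   0  16  14 175] 238.62285714285713 146.41714285714286 [0.6636 0.2217 0.009 ] 0.026742441288858852
[ 37   0  24  24 439] 268.626423690205 151.40774487471526 [0.6503 0.1434 0.009 ] 0.0115647863459658
[ 69   6  24  24 443] 300.6839729119639 157.5079006772009 [0.6342 0.0599 0.009 ] 0.014467471279708427
[101  12  24  24 443] 332.8510158013544 163.3905191873589 [ 0.6187 -0.0237  0.009 ] 0.008392286463896548
[133  18  24  24 446] 365.03811659192826 169.5 [ 0.6026 -0.107   0.009 ] 0.007774272377937396
```

```bash
python3 - <<'E'
from h import *
o=manip.get_obs();print(o["position"],o["ee_rot"]);print(manip.calibration("wrist"))
E
```

```text
[0.26427531 0.5660456  0.24761451] [ 2.16656267e-01  9.76247750e-01 -6.16253234e-04 -1.09201764e-04]
{'mtx': array([[309.70691629,   0.        , 317.14211971],
       [  0.        , 309.70691629, 200.51208891],
       [  0.        ,   0.        ,   1.        ]]), 'world_to_cam': array([[ 0.42297085,  0.90614205, -0.00150074, -0.62360649],
       [ 0.87070069, -0.40596768,  0.27761584, -0.03632769],
       [ 0.25095013, -0.1187301 , -0.960691  ,  0.3789235 ],
       [ 0.        ,  0.        ,  0.        ,  1.        ]])}
```

View pics/c1.png

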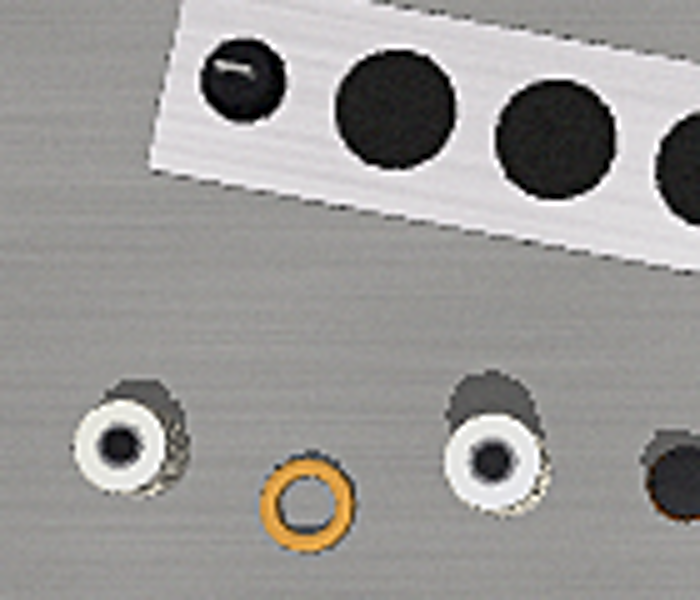

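View pics/c2.png

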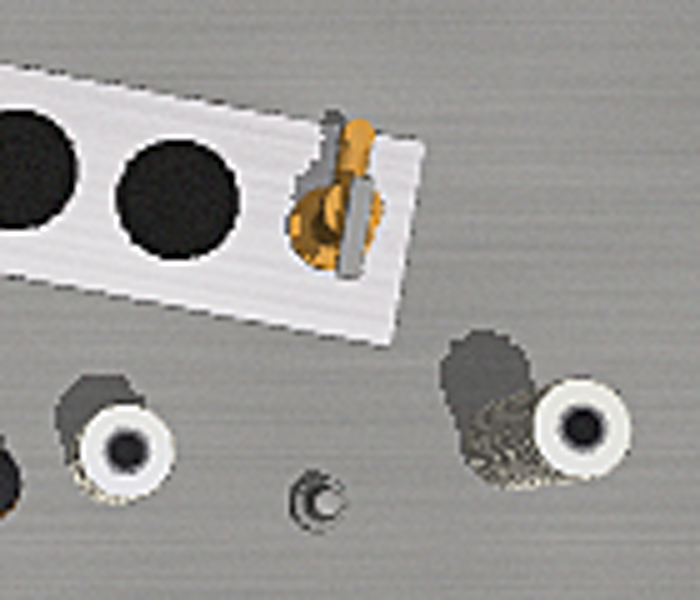

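Positions pass the checks: top heights are 57, 106, 82 and 131 mm, and rest spacing is 85 mm. I'll refine the cartridge centres from the dark spots and write a helper to work out moves.

```bash
cat >> h.py <<'E'
from scipy.spatial.transform import Rotation as Ro
YAW=np.arctan2(0.0161,0.0835)
def delta(x,y,z,o=None):
    o=o or manip.get_obs();R=Ro.from_quat(o["ee_rot"]).as_matrix()
    d=R.T@(np.array([x,y,z])-o["position"])
    a=np.arctan2(R[1,1],R[0,1]); t=-(YAW-a); t=(t+np.pi/2)%np.pi-np.pi/2
    print("delta tool",d.round(4),"twist",round(t,4),"tcp",o["position"].round(4),"F",o["ft_force"].round(1),"g",round(o["grip_width"],3),"tilt z",R[:,2].round(4),"t",round(o["clock"],2))
E
python3 - <<'E'
from h import *
z=np.load("pics/top0.npz");im=z["im"];c=manip.calibration("top");g=im.max(2)
for (u,v),h in zip([(214,219),(288,222),(354,220),(446,215)],[.055,.105,.08,.13]):
    s=255.-g[v-6:v+7,u-6:u+7];s=np.clip(s-100,0,None);yy,xx=np.mgrid[v-6:v+7,u-6:u+7]
    uc,vc=(s*xx).sum()/s.sum(),(s*yy).sum()/s.sum();print(h,round(uc,2),round(vc,2),wz(c,uc,vc,h).round(4))
print(YAW);delta(.4715,.27,.2)
E
```

```text
0.055 213.51 218.64 [0.4727 0.2712 0.055 ]
0.105 287.96 221.83 [0.4623 0.0852 0.105 ]
0.08 354.87 219.77 [ 0.4684 -0.0734  0.08  ]
0.13 446.08 215.1 [ 0.4762 -0.2775  0.13  ]
0.1904768510599455
delta tool [-0.313  -0.1805  0.0479] twist 0.9435 tcp [0.2643 0.566  0.2476] F [0.2 0.6 0.5] g 0.999 tilt z [-5.0e-04 -1.2e-03 -1.0e+00] t 0.1
```

>>> {"name": "jog_arm", "arguments": {
  "steps": [0.0854,-0.02,-0.012,0,0.08,0.0854,-0.055,-0.032,0.005,0.2,0.0854,-0.095,-0.055,0.01,0.34,0.0854,-0.14,-0.08,0.015,0.48,0.0854,-0.185,-0.106,0.02,0.62,0.0854,-0.23,-0.132,0.025,0.76,0.0854,-0.27,-0.156,0.03,0.88,0.0854,-0.298,-0.171,0.04,0.9435,0.0854,-0.3122,-0.179,0.048,0.9435,0.0854,-0.3122,-0.179,0.048,0.9435],
  "grip_force": 60
}}

```text
clock: 1.1
position: [0.4725, 0.2689, 0.1991]
ee_rot: [0.638, 0.77, -0.001, 0.0]
ft_force: [0.0, 0.8, 0.0]
grip_width: 1.002
```

```bash
python3 - <<'E'
from h import *
delta(.4725,.2707,.033)
cal=manip.calibration("wrist")
im,d=manip.camera("wrist");cv2.imwrite("pics/w1.png",im[:,:,::-1])
E
```

```text
delta tool [0.002  0.0006 0.166 ] twist -0.0046 tcp [0.4725 0.2689 0.1991] F [0.  0.8 0. ] g 1.002 tilt z [-0.0013 -0.002  -1.    ] t 1.1
```

View pics/w1.png

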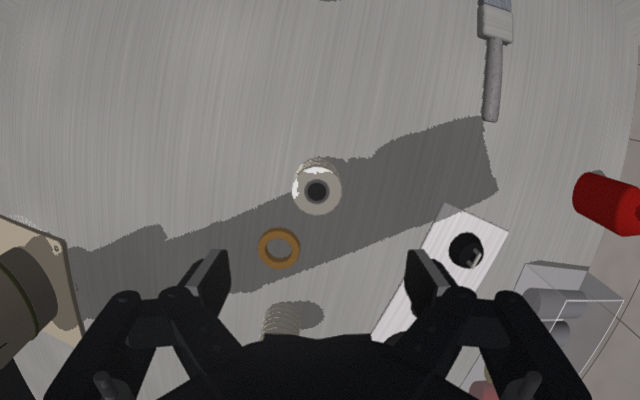

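The wrist view shows the shortest cartridge's spot at (317,190), centred between the fingers. I'll cross-check its position with the fisheye model.

```bash
cat >> h.py <<'E'
def wf(cal,u,v,z):
    K=cal["mtx"];T=cal["world_to_cam"];R=T[:3,:3]
    a=np.array([u-K[0,2],v-K[1,2]]);r=np.hypot(*a);th=r/K[0,0]
    q=np.array([*(a/r*np.sin(th)),np.cos(th)]);q=R.T@q;c=-R.T@T[:3,3];return c+q*(z-c[2])/q[2]
E
python3 - <<'E'
from h import *
print(wf(manip.calibration("wrist"),317,190,.055))
E
```

```text
[0.47068303 0.27244337 0.055     ]
```

>>> {"name": "jog_arm", "arguments": {
  "steps": [0.0854,0.0025,0,0.015,-0.004,0.0854,0.0025,0,0.04,-0.004,0.0854,0.0025,0,0.065,-0.004,0.0854,0.0025,0,0.09,-0.004,0.0854,0.0025,0,0.115,-0.004,0.0854,0.0025,0,0.135,-0.004,0.0854,0.0025,0,0.15,-0.004,0.0854,0.0025,0,0.16,-0.004,0.0854,0.0025,0,0.166,-0.004,0.0854,0.0025,0,0.166,-0.004]
}}

```text
clock: 2.15
position: [0.4706, 0.2751, 0.034]
ee_rot: [0.635, 0.773, -0.0, -0.0]
ft_force: [0.2, -0.4, 0.0]
grip_width: 0.997
```

>>> {"name": "jog_arm", "arguments": {
  "steps": [0.065,0,0,0,0,0.055,0,0,0,0,0.05,0,0,0,0,0.047,0,0,0,0,0.044,0,0,0,0,0.04,0,0,0,0,0.035,0,0,0,0,0.03,0,0,0,0,0.03,0,0,0,0,0.03,0,0,0,0]
}}

```text
clock: 3.15
position: [0.4712, 0.2747, 0.0349]
ee_rot: [0.635, 0.772, 0.0, -0.0]
ft_force: [-2.2, -0.3, 5.7]
grip_width: 0.525
```

```bash
python3 - <<'E'
from h import *
delta(.6503,.1434,.112)
im,d=manip.camera("side");cv2.imwrite("pics/s1.png",im[:,:,::-1])
E
```

```text
delta tool [-0.1634  0.1503 -0.0771] twist 0.004 tcp [0.4712 0.2747 0.0349] F [-2.2 -0.3  5.7] g 0.525 tilt z [ 3.e-04  5.e-04 -1.e+00] t 3.15
```

View pics/s1.png

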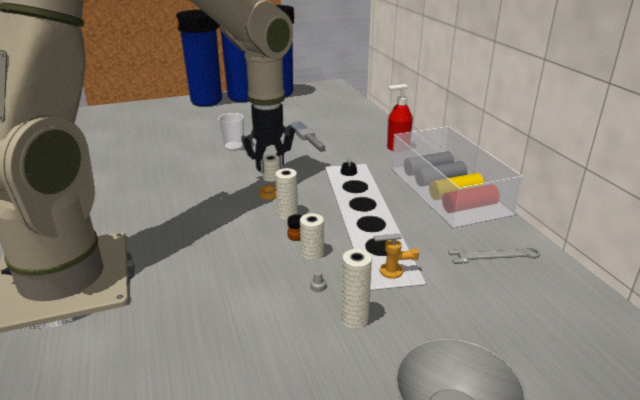

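>>> {"name": "jog_arm", "arguments": {
  "steps": [0.03,0,0,-0.01,0,0.03,0,0,-0.03,0,0.03,0,0,-0.055,0,0.03,-0.005,0.005,-0.075,0,0.03,-0.02,0.018,-0.085,0,0.03,-0.04,0.037,-0.087,0,0.03,-0.062,0.057,-0.087,0,0.03,-0.08,0.074,-0.087,0,0.03,-0.09,0.083,-0.087,0,0.03,-0.09,0.083,-0.087,0]
}}

```text
clock: 4.2
position: [0.5709, 0.2007, 0.1216]
ee_rot: [0.636, 0.772, -0.0, 0.0]
ft_force: [-0.0, -0.8, -1.3]
grip_width: 0.523
```

```bash
python3 - <<'E'
from h import *
delta(.6503,.1434,.1)
im,d=manip.camera("wrist");cv2.imwrite("pics/w2.png",im[:,:,::-1])
im,d=manip.camera("side");cv2.imwrite("pics/s2.png",im[100:250,200:440,::-1])
E
```

```text
delta tool [-0.0714  0.067   0.0216] twist 0.0013 tcp [0.5709 0.2007 0.1216] F [-0.  -0.8 -1.3] g 0.523 tilt z [ 5.e-04 -6.e-04 -1.e+00] t 4.2
```

View pics/w2.png

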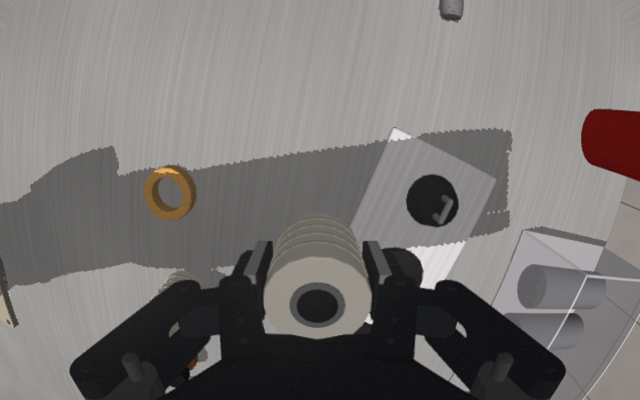

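View pics/s2.png

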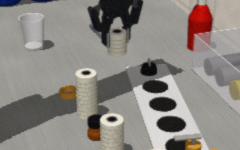

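The cartridge is held upright between the pads, with its spot at (317,305). I'll work out its offset from the TCP.

```bash
cat >> h.py <<'E'
def off(u,v,ztop):
    o=manip.get_obs();R=Ro.from_quat(o["ee_rot"]).as_matrix();p=wf(manip.calibration("wrist"),u,v,ztop)
    print("spot",p.round(4),"tool off",(R.T@(p-o["position"])).round(4),"world off",(p-o["position"]).round(4)); return p-o["position"]
E
python3 - <<'E'
from h import *
w=off(317,305,.1417)
delta(.6503-w[0],.1434-w[1],.0449)
E
```

```text
spot [0.5698 0.1981 0.1417] tool off [-0.0051 -0.0003 -0.0205] world off [ 0.0007 -0.005   0.0205]
delta tool [-0.0693  0.0684  0.0763] twist 0.0046 tcp [0.5691 0.2032 0.1212] F [-1.3 -0.1 -0.4] g 0.523 tilt z [-8.e-04  5.e-04 -1.e+00] t 4.3
```

>>> {"name": "jog_arm", "arguments": {
  "steps": [0.03,-0.01,0.01,0,0.004,0.03,-0.03,0.029,0,0.004,0.03,-0.05,0.049,0,0.004,0.03,-0.065,0.063,0,0.004,0.03,-0.0703,0.068,0.01,0.004,0.03,-0.0703,0.068,0.025,0.004,0.03,-0.0703,0.068,0.04,0.004,0.03,-0.0703,0.068,0.055,0.004,0.03,-0.0703,0.068,0.064,0.004,0.03,-0.0703,0.068,0.064,0.004]
}}

```text
clock: 5.3
position: [0.6488, 0.1468, 0.0553]
ee_rot: [0.636, 0.771, -0.001, -0.001]
ft_force: [-0.7, 1.7, -0.9]
grip_width: 0.523
```

```bash
python3 - <<'E'
from h import *
im,d=manip.camera("top");cv2.imwrite("pics/t2.png",cv2.resize(im[100:220,190:350,::-1],None,fx=5,fy=5))
delta(.65,.1474,.0445)
E
```

```text
delta tool [0.0006 0.0005 0.0121] twist 0.0006 tcp [0.6496 0.1467 0.0566] F [ 0.7 -0.5 -0.2] g 0.527 tilt z [-1.2e-03 -3.0e-04 -1.0e+00] t 5.35
```

View pics/t2.png

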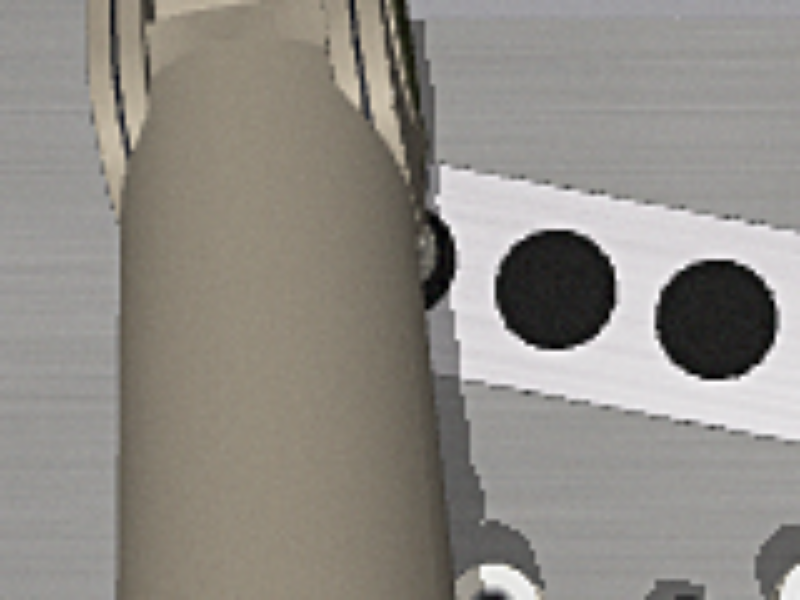

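The arm hides the rest from the top camera here, but the numbers agree. Lowering.

>>> {"name": "jog_arm", "arguments": {
  "steps": [0.03,0,0,0.004,0,0.03,0,0,0.008,0,0.03,0,0,0.011,0,0.03,0,0,0.012,0,0.03,0,0,0.0125,0,0.03,0,0,0.0125,0,0.035,0,0,0.0125,0,0.042,0,0,0.0125,0,0.046,0,0,0.0125,0,0.05,0,0,0.0125,0]
}}

```text
clock: 6.35
position: [0.6503, 0.1465, 0.0449]
ee_rot: [0.637, 0.771, 0.0, 0.0]
ft_force: [-0.9, 0.6, 0.2]
grip_width: 0.586
```

>>> {"name": "jog_arm", "arguments": {
  "steps": [0.055,0,0,0,0,0.065,0,0,0,0,0.075,0,0,0,0,0.0854,0,0,0,0,0.0854,0,0,0,0,0.0854,0,0,-0.015,0,0.0854,0,0,-0.045,0,0.0854,0,0,-0.085,0,0.0854,0,0,-0.12,0,0.0854,0,0,-0.13,0]
}}

```text
clock: 7.35
position: [0.6522, 0.1466, 0.1809]
ee_rot: [0.637, 0.771, 0.003, 0.002]
ft_force: [0.9, -0.2, -0.2]
grip_width: 0.997
```

```bash
python3 - <<'E'
from h import *
delta(.462,.085,.17)
im,d=manip.camera("wrist");cv2.imwrite("pics/w3.png",im[:,:,::-1])
E
```

```text
delta tool [-0.0246 -0.1985  0.0094] twist -0.0004 tcp [0.6522 0.1466 0.1809] F [ 0.9 -0.2 -0.2] g 0.997 tilt z [ 0.007   0.0023 -1.    ] t 7.35
```

View pics/w3.png

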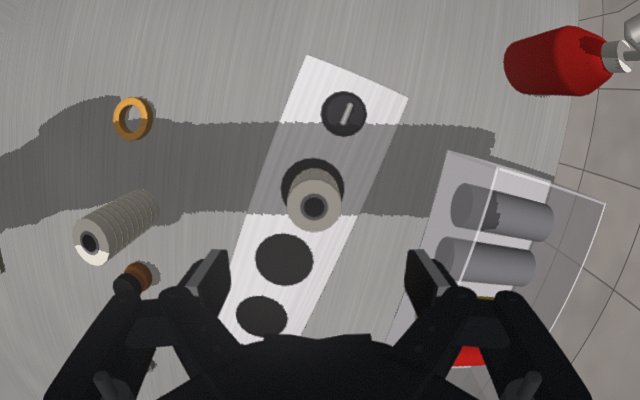

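The 55 mm cartridge stands on its rest, with its spot at (314,207). Next is the 105.

>>> {"name": "jog_arm", "arguments": {
  "steps": [0.0854,-0.002,-0.015,0,0,0.0854,-0.006,-0.045,0,0,0.0854,-0.01,-0.08,0,0,0.0854,-0.014,-0.115,0,0,0.0854,-0.018,-0.15,0,0,0.0854,-0.022,-0.178,0,0,0.0854,-0.024,-0.192,0,0,0.0854,-0.0246,-0.197,0,0,0.0854,-0.0246,-0.197,0,0,0.0854,-0.0246,-0.197,0,0]
}}

```text
clock: 8.4
position: [0.462, 0.0853, 0.1748]
ee_rot: [0.637, 0.771, 0.0, 0.0]
ft_force: [0.1, 0.0, 0.0]
grip_width: 1.001
```

```bash
python3 - <<'E'
from h import *
im,d=manip.camera("top");cv2.imwrite("pics/t3.png",cv2.resize(im[100:250,200:360,::-1],None,fx=4,fy=4))
im,d=manip.camera("wrist");cv2.imwrite("pics/w4.png",im[:,:,::-1])
delta(.462,.085,.07)
E
```

```text
delta tool [-2.000e-04 -1.000e-04  1.047e-01] twist 0.0002 tcp [0.462  0.0852 0.1747] F [ 1.  -0.7  0.6] g 0.999 tilt z [-0.e+00 -3.e-04 -1.e+00] t 8.5
```

View pics/t3.png

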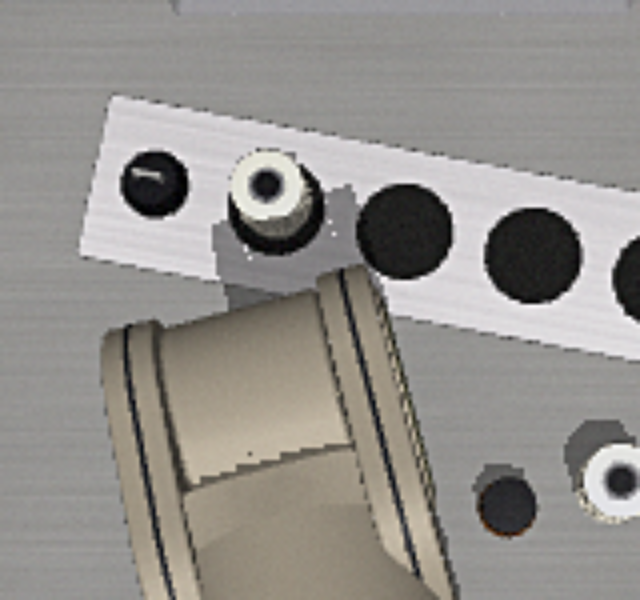

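View pics/w4.png

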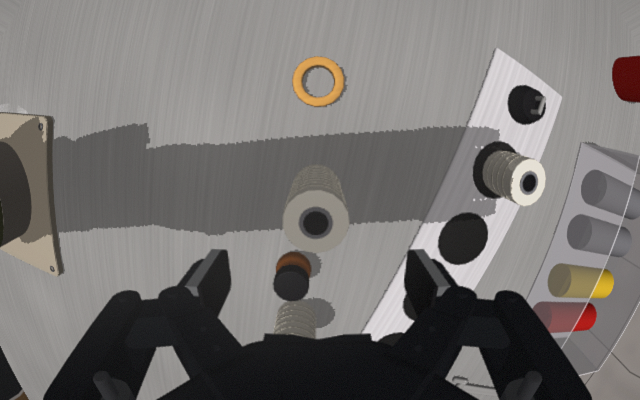

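```bash
python3 - <<'E'
from h import *
print(wz(manip.calibration("top"),266.1,145.9,.064), wf(manip.calibration("wrist"),315.5,222,.105))
E
```

```text
[0.65233593 0.14342653 0.064     ] [0.4609451  0.08335222 0.105     ]
```

The 55 is within about 2 mm of its rest's middle. Descending onto the 105.

>>> {"name": "jog_arm", "arguments": {
  "steps": [0.0854,0,0,0.01,0,0.0854,0,0,0.025,0,0.0854,-0.001,0,0.045,0,0.0854,-0.001,0,0.065,0,0.0854,-0.001,0,0.082,0,0.0854,-0.001,0,0.095,0,0.0854,-0.001,0,0.102,0,0.0854,-0.001,0,0.105,0,0.0854,-0.001,0,0.105,0,0.0854,-0.001,0,0.105,0]
}}

```text
clock: 9.5
position: [0.4621, 0.0841, 0.0703]
ee_rot: [0.637, 0.771, 0.0, 0.0]
ft_force: [-0.9, -0.8, -0.6]
grip_width: 1.0
```

>>> {"name": "jog_arm", "arguments": {
  "steps": [0.07,0,0,0,0,0.06,0,0,0,0,0.055,0,0,0,0,0.051,0,0,0,0,0.048,0,0,0,0,0.045,0,0,0,0,0.04,0,0,0,0,0.03,0,0,0,0,0.03,0,0,0,0,0.03,0,0,0,0]
}}

```text
clock: 10.5
position: [0.4616, 0.084, 0.0701]
ee_rot: [0.637, 0.771, 0.0, -0.0]
ft_force: [-2.9, -0.9, 4.8]
grip_width: 0.526
```

>>> {"name": "jog_arm", "arguments": {
  "steps": [0.03,0,0,-0.008,0,0.03,0,0,-0.025,0,0.03,0,0,-0.045,0,0.03,0,0,-0.065,0,0.03,0,0,-0.08,0,0.03,0,0,-0.09,0,0.03,0,0,-0.095,0,0.03,0,0,-0.095,0,0.03,0,0,-0.095,0,0.03,0,0,-0.095,0]
}}

```text
clock: 11.5
position: [0.4612, 0.0839, 0.1641]
ee_rot: [0.637, 0.771, -0.001, -0.0]
ft_force: [-0.1, 0.1, -2.8]
grip_width: 0.531
```

```bash
python3 - <<'E'
from h import *
delta(.6187,-.0237,.15)
im,d=manip.camera("wrist");cv2.imwrite("pics/w5.png",im[:,:,::-1])
im,d=manip.camera("side");cv2.imwrite("pics/s5.png",cv2.resize(im[80:280,200:440,::-1],None,fx=3,fy=3))
E
```

```text
delta tool [-0.1354  0.1343  0.0139] twist 0.0 tcp [0.4612 0.0839 0.1641] F [-0.1  0.1 -2.8] g 0.531 tilt z [-1.2e-03 -4.0e-04 -1.0e+00] t 11.5
```

View pics/w5.png

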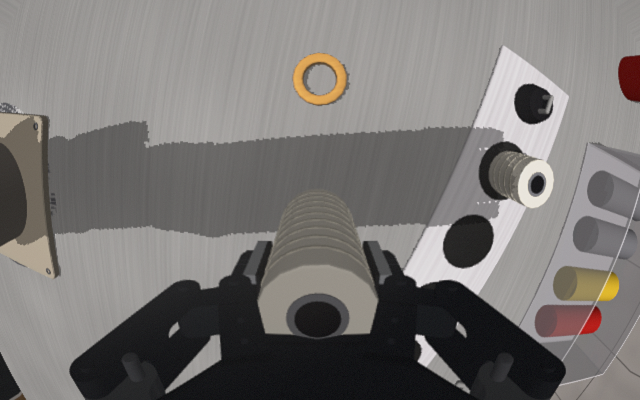

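View pics/s5.png

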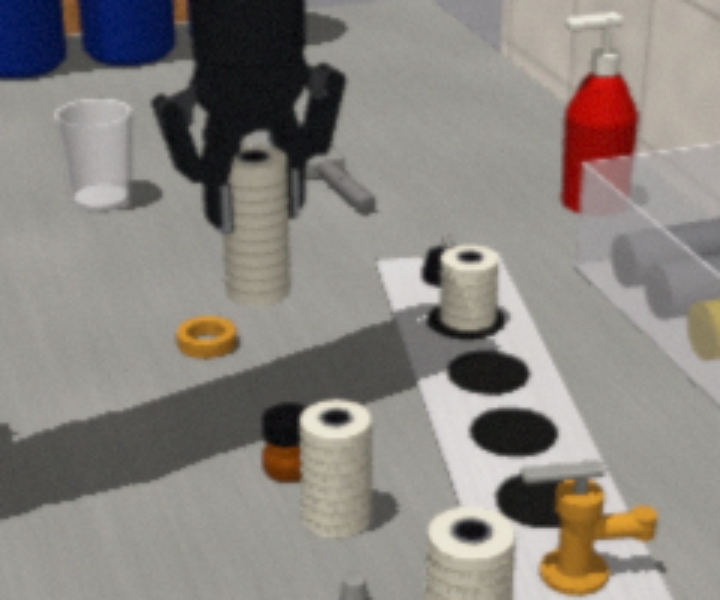

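The 105 is held upright and clear of everything; the 55 stands well on its rest.

>>> {"name": "jog_arm", "arguments": {
  "steps": [0.03,-0.008,0.008,0,0,0.03,-0.022,0.022,0,0,0.03,-0.04,0.04,0,0,0.03,-0.06,0.059,0,0,0.03,-0.08,0.079,0,0,0.03,-0.1,0.099,0,0,0.03,-0.117,0.116,0,0,0.03,-0.13,0.128,0,0,0.03,-0.135,0.1335,0,0,0.03,-0.135,0.1335,0,0]
}}

```text
clock: 12.6
position: [0.6187, -0.0243, 0.1643]
ee_rot: [0.637, 0.771, -0.0, 0.0]
ft_force: [-0.4, -0.4, -1.0]
grip_width: 0.526
```

>>> {"name": "jog_arm", "arguments": {
  "steps": [0.03,0,0,0.01,0,0.03,0,0,0.025,0,0.03,0,0,0.045,0,0.03,0,0,0.06,0,0.03,0,0,0.07,0,0.03,0,0,0.075,0,0.03,0,0,0.077,0,0.03,0,0,0.077,0,0.03,0,0,0.077,0,0.03,0,0,0.077,0]
}}

```text
clock: 13.6
position: [0.6187, -0.0233, 0.0884]
ee_rot: [0.637, 0.771, 0.0, 0.0]
ft_force: [-0.1, -0.4, -1.2]
grip_width: 0.53
```

```bash
python3 - <<'E'
from h import *
im,d=manip.camera("side");cv2.imwrite("pics/s6.png",cv2.resize(im[80:280,240:480,::-1],None,fx=3,fy=3))
delta(.6182,-.0237,.0797)
E
```

```text
delta tool [-0.0003 -0.0005  0.0087] twist -0.0001 tcp [ 0.6186 -0.0233  0.0884] F [ 0.1 -0.1 -0.6] g 0.529 tilt z [ 1.e-03  2.e-04 -1.e+00] t 13.65
```

View pics/s6.png

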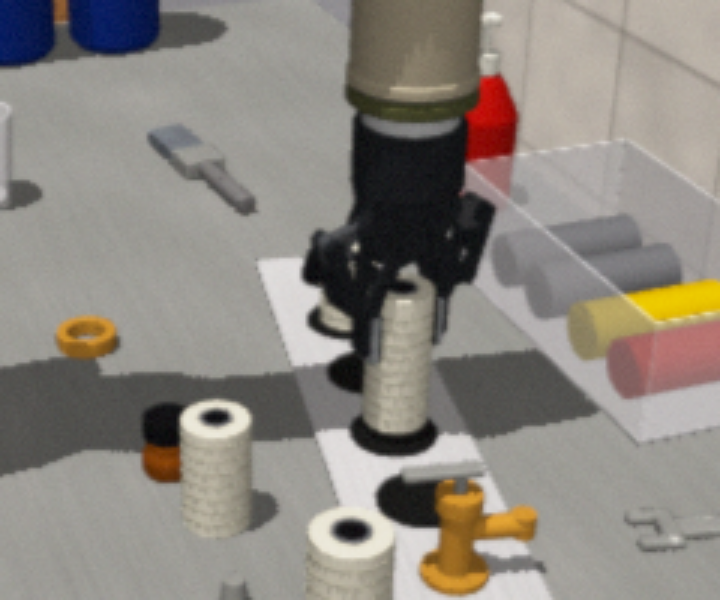

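The 105 hovers just above the second rest from the tap. Lower, release, retreat.

>>> {"name": "jog_arm", "arguments": {
  "steps": [0.03,0,0,0.003,0,0.03,0,0,0.006,0,0.03,0,0,0.008,0,0.03,0,0,0.0087,0,0.03,0,0,0.0087,0,0.03,0,0,0.0087,0,0.036,0,0,0.0087,0,0.042,0,0,0.0087,0,0.046,0,0,0.0087,0,0.05,0,0,0.0087,0]
}}

```text
clock: 14.65
position: [0.6185, -0.0232, 0.079]
ee_rot: [0.637, 0.771, 0.0, 0.0]
ft_force: [0.2, 0.6, -0.2]
grip_width: 0.587
```

>>> {"name": "jog_arm", "arguments": {
  "steps": [0.055,0,0,0,0,0.065,0,0,0,0,0.075,0,0,0,0,0.0854,0,0,0,0,0.0854,0,0,0,0,0.0854,0,0,-0.012,0,0.0854,0,0,-0.035,0,0.0854,0,0,-0.06,0,0.0854,0,0,-0.08,0,0.0854,0,0,-0.09,0]
}}

```text
clock: 15.65
position: [0.6192, -0.0234, 0.172]
ee_rot: [0.637, 0.771, 0.001, 0.001]
ft_force: [0.0, 0.5, -0.0]
grip_width: 1.001
```

```bash
python3 - <<'E'
from h import *
delta(.468,-.0735,.05)
im,d=manip.camera("wrist");cv2.imwrite("pics/w6.png",im[:,:,::-1])
E
```

```text
delta tool [-0.0206 -0.1583  0.1215] twist -0.0002 tcp [ 0.6192 -0.0234  0.172 ] F [ 0.   0.5 -0. ] g 1.001 tilt z [ 3.3e-03  4.0e-04 -1.0e+00] t 15.65
```

View pics/w6.png

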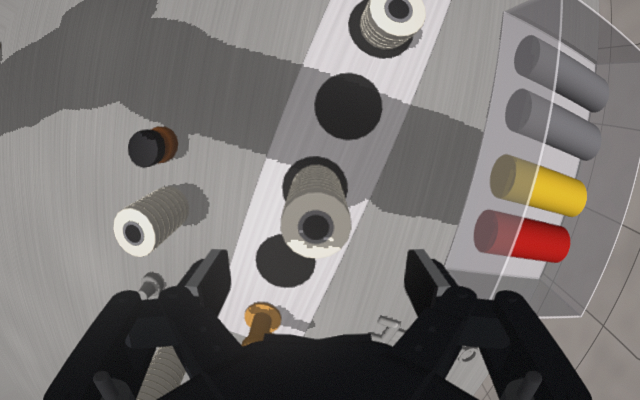

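The 105 stands on its rest, with its spot at (316,227). On to the 80.

>>> {"name": "jog_arm", "arguments": {
  "steps": [0.0854,-0.002,-0.012,0,0,0.0854,-0.005,-0.036,0,0,0.0854,-0.009,-0.066,0,0,0.0854,-0.013,-0.096,0,0,0.0854,-0.016,-0.124,0,0,0.0854,-0.019,-0.146,0,0,0.0854,-0.0206,-0.157,0,0,0.0854,-0.0206,-0.158,0,0,0.0854,-0.0206,-0.158,0,0,0.0854,-0.0206,-0.158,0,0]
}}

```text
clock: 16.7
position: [0.4679, -0.073, 0.1691]
ee_rot: [0.636, 0.771, -0.0, 0.0]
ft_force: [0.2, -0.4, -0.0]
grip_width: 1.0
```

```bash
python3 - <<'E'
from h import *
im,d=manip.camera("wrist");cv2.imwrite("pics/w7.png",im[:,:,::-1])
delta(.468,-.0735,.052)
print(wf(manip.calibration("wrist"),315.5,205,.08))
E
```

```text
delta tool [-5.00e-04  1.00e-04  1.17e-01] twist 0.0007 tcp [ 0.4678 -0.073   0.169 ] F [-0.3 -0.4 -0.5] g 0.998 tilt z [ 1.e-04 -3.e-04 -1.e+00] t 16.75
[ 0.46547981 -0.06900204  0.08      ]
```

View pics/w7.png

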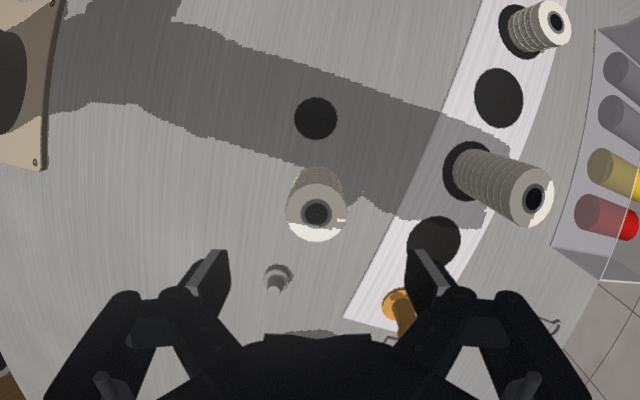

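The spot is at (316,213), centred as expected, and the jar at (315,118) is well clear of the finger paths.

>>> {"name": "jog_arm", "arguments": {
  "steps": [0.0854,0,0,0.01,0,0.0854,0,0,0.03,0,0.0854,-0.001,0,0.052,0,0.0854,-0.001,0,0.073,0,0.0854,-0.001,0,0.092,0,0.0854,-0.001,0,0.106,0,0.0854,-0.001,0,0.114,0,0.0854,-0.001,0,0.117,0,0.0854,-0.001,0,0.117,0,0.0854,-0.001,0,0.117,0]
}}

```text
clock: 17.75
position: [0.4677, -0.0744, 0.0525]
ee_rot: [0.637, 0.771, 0.0, 0.0]
ft_force: [0.1, 0.1, -0.8]
grip_width: 1.002
```

>>> {"name": "jog_arm", "arguments": {
  "steps": [0.07,0,0,0,0,0.06,0,0,0,0,0.055,0,0,0,0,0.051,0,0,0,0,0.048,0,0,0,0,0.045,0,0,0,0,0.04,0,0,0,0,0.03,0,0,0,0,0.03,0,0,0,0,0.03,0,0,0,0]
}}

```text
clock: 18.75
position: [0.4674, -0.0744, 0.0524]
ee_rot: [0.637, 0.771, 0.0, 0.0]
ft_force: [-0.8, 0.1, 5.1]
grip_width: 0.526
```

>>> {"name": "jog_arm", "arguments": {
  "steps": [0.03,0,0,-0.008,0,0.03,0,0,-0.025,0,0.03,0,0,-0.048,0,0.03,0,0,-0.072,0,0.03,0,0,-0.095,0,0.03,0,0,-0.115,0,0.03,0,0,-0.127,0,0.03,0,0,-0.13,0,0.03,0,0,-0.13,0,0.03,0,0,-0.13,0]
}}

```text
clock: 19.75
position: [0.4667, -0.0743, 0.1811]
ee_rot: [0.637, 0.771, -0.001, -0.001]
ft_force: [-0.2, -0.2, -0.8]
grip_width: 0.528
```

```bash
python3 - <<'E'
from h import *
delta(.467,.06,.18);delta(.6342,.0599,.18)
im,d=manip.camera("side");cv2.imwrite("pics/s8.png",cv2.resize(im[80:330,200:440,::-1],None,fx=2,fy=2))
E
```

```text
delta tool [0.1318 0.0258 0.0011] twist 0.0001 tcp [ 0.4667 -0.0743  0.1811] F [-0.2 -0.2 -0.8] g 0.528 tilt z [-1.6e-03 -1.0e-04 -1.0e+00] t 19.75
delta tool [0.1001 0.1899 0.0008] twist 0.0001 tcp [ 0.4667 -0.0743  0.1811] F [-0.2 -0.2 -0.8] g 0.528 tilt z [-1.6e-03 -1.0e-04 -1.0e+00] t 19.75
```

View pics/s8.png

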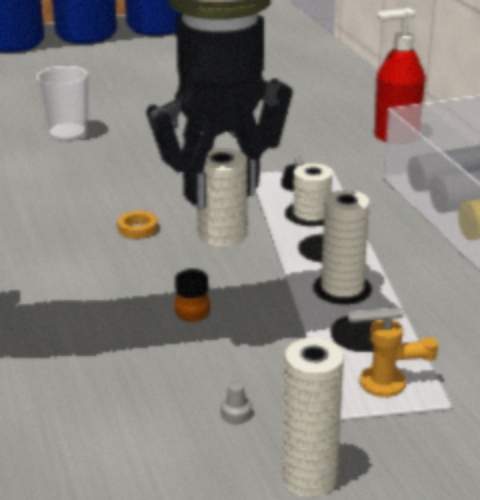

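The 80 is held upright, the jar is untouched, and the 105 is fine. I'll move along the row first, then out to the rest.

>>> {"name": "jog_arm", "arguments": {
  "steps": [0.03,0.01,0,0,0,0.03,0.03,0.003,0,0,0.03,0.055,0.012,0,0,0.03,0.078,0.028,0,0,0.03,0.093,0.05,0,0,0.03,0.1,0.077,0,0,0.03,0.1,0.107,0,0,0.03,0.1,0.134,0,0,0.03,0.1,0.154,0,0,0.03,0.1,0.165,0,0]
}}

```text
clock: 20.8
position: [0.611, 0.0565, 0.1809]
ee_rot: [0.636, 0.771, -0.001, -0.0]
ft_force: [-0.7, -0.7, -1.3]
grip_width: 0.525
```

```bash
python3 - <<'E'
from h import *
delta(.6342,.0597,.072)
E
```

```text
delta tool [-0.0013  0.0235  0.1089] twist 0.001 tcp [0.611  0.0565 0.1809] F [-0.7 -0.7 -1.3] g 0.525 tilt z [-1.3e-03 -3.0e-04 -1.0e+00] t 20.8
```

>>> {"name": "jog_arm", "arguments": {
  "steps": [0.03,-0.0005,0.01,0,0,0.03,-0.0005,0.019,0,0,0.03,-0.0005,0.024,0.008,0,0.03,-0.0005,0.024,0.025,0,0.03,-0.0005,0.024,0.05,0,0.03,-0.0005,0.024,0.075,0,0.03,-0.0005,0.024,0.095,0,0.03,-0.0005,0.024,0.107,0,0.03,-0.0005,0.024,0.11,0,0.03,-0.0005,0.024,0.11,0]
}}

```text
clock: 21.8
position: [0.634, 0.0591, 0.0722]
ee_rot: [0.637, 0.771, -0.0, -0.0]
ft_force: [0.5, 0.1, -0.7]
grip_width: 0.529
```

```bash
python3 - <<'E'
from h import *
im,d=manip.camera("side");cv2.imwrite("pics/s9.png",cv2.resize(im[80:280,240:480,::-1],None,fx=3,fy=3))
delta(.634,.0597,.062)
E
```

```text
delta tool [ 0.0007 -0.0003  0.0109] twist -0.0001 tcp [0.6345 0.0591 0.0729] F [ 0.6 -0.5 -1.2] g 0.528 tilt z [ 1.1e-03  3.0e-04 -1.0e+00] t 21.85
```

View pics/s9.png

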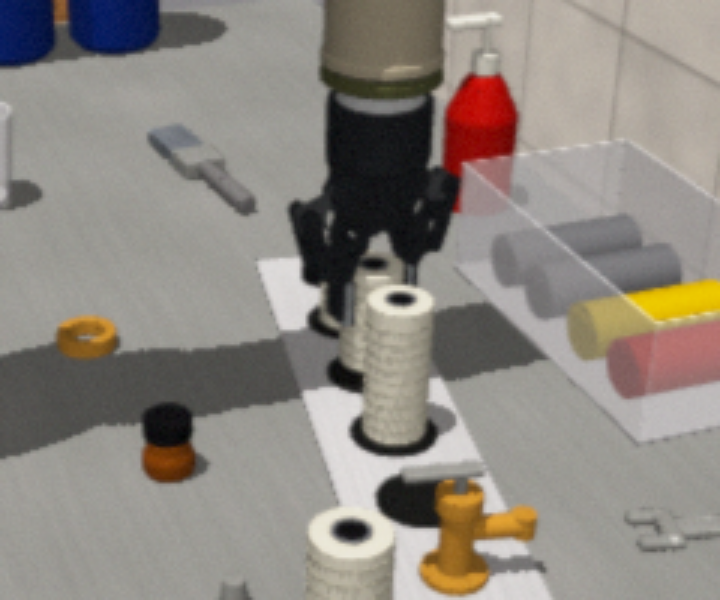

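The 80 is over its rest, just behind the 105, with no contact (force about 1 N). Place it.

>>> {"name": "jog_arm", "arguments": {
  "steps": [0.03,0,0,0.004,0,0.03,0,0,0.007,0,0.03,0,0,0.0095,0,0.03,0,0,0.0108,0,0.03,0,0,0.0108,0,0.03,0,0,0.0108,0,0.036,0,0,0.0108,0,0.042,0,0,0.0108,0,0.046,0,0,0.0108,0,0.05,0,0,0.0108,0]
}}

```text
clock: 22.85
position: [0.6341, 0.0591, 0.0612]
ee_rot: [0.637, 0.771, 0.0, 0.0]
ft_force: [-0.1, 0.3, -0.8]
grip_width: 0.585
```

>>> {"name": "jog_arm", "arguments": {
  "steps": [0.055,0,0,0,0,0.065,0,0,0,0,0.075,0,0,0,0,0.0854,0,0,0,0,0.0854,0,0,0,0,0.0854,0,0,-0.012,0,0.0854,0,0,-0.04,0,0.0854,0,0,-0.08,0,0.0854,0,0,-0.12,0,0.0854,0,0,-0.14,0]
}}

```text
clock: 23.85
position: [0.6352, 0.0589, 0.2064]
ee_rot: [0.637, 0.771, 0.002, 0.002]
ft_force: [0.0, -0.3, -0.4]
grip_width: 1.004
```

```bash
python3 - <<'E'
from h import *
delta(.4755,-.277,.2)
im,d=manip.camera("wrist");cv2.imwrite("pics/w10.png",im[:,:,::-1])
E
```

```text
delta tool [-0.2997 -0.2204  0.0051] twist -0.0004 tcp [0.6352 0.0589 0.2064] F [ 0.  -0.3 -0.4] g 1.004 tilt z [ 0.0053  0.0012 -1.    ] t 23.85
```

View pics/w10.png

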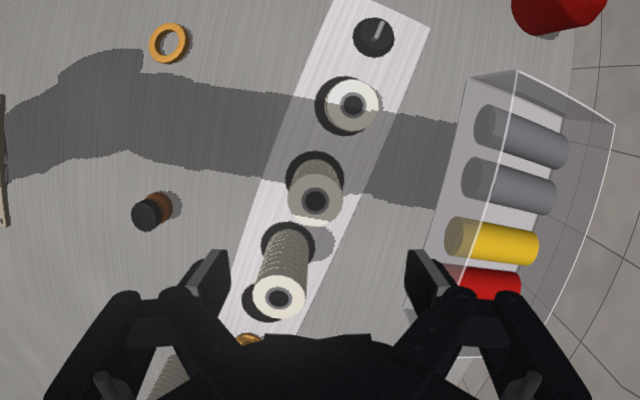

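The three placed so far all stand. Now to the 130.

>>> {"name": "jog_arm", "arguments": {
  "steps": [0.0854,-0.018,-0.013,0,0,0.0854,-0.05,-0.037,0,0,0.0854,-0.086,-0.063,0,0,0.0854,-0.124,-0.091,0,0,0.0854,-0.162,-0.119,0,0,0.0854,-0.2,-0.147,0,0,0.0854,-0.238,-0.175,0,0,0.0854,-0.27,-0.198,0,0,0.0854,-0.292,-0.214,0,0,0.0854,-0.2997,-0.2197,0,0]
}}

```text
clock: 24.9
position: [0.4731, -0.28, 0.2021]
ee_rot: [0.638, 0.77, -0.0, 0.0]
ft_force: [-0.7, -0.3, 0.2]
grip_width: 1.002
```

```bash
python3 - <<'E'
from h import *
im,d=manip.camera("wrist");cv2.imwrite("pics/w11.png",im[:,:,::-1])
im,d=manip.camera("top");cv2.imwrite("pics/t11.png",cv2.resize(im[100:250,220:420,::-1],None,fx=4,fy=4))
delta(.4755,-.277,.092)
E
```

```text
delta tool [0.0006 0.0011 0.1097] twist -0.0023 tcp [ 0.4745 -0.2777  0.2017] F [0.6 0.2 0.5] g 0.999 tilt z [ 5.e-04 -0.e+00 -1.e+00] t 25.0
```

View pics/w11.png

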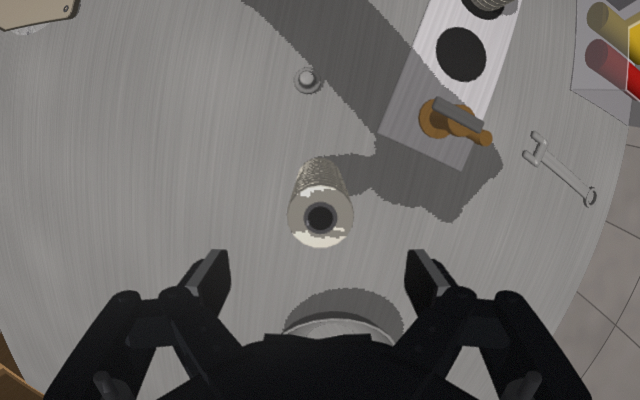

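View pics/t11.png

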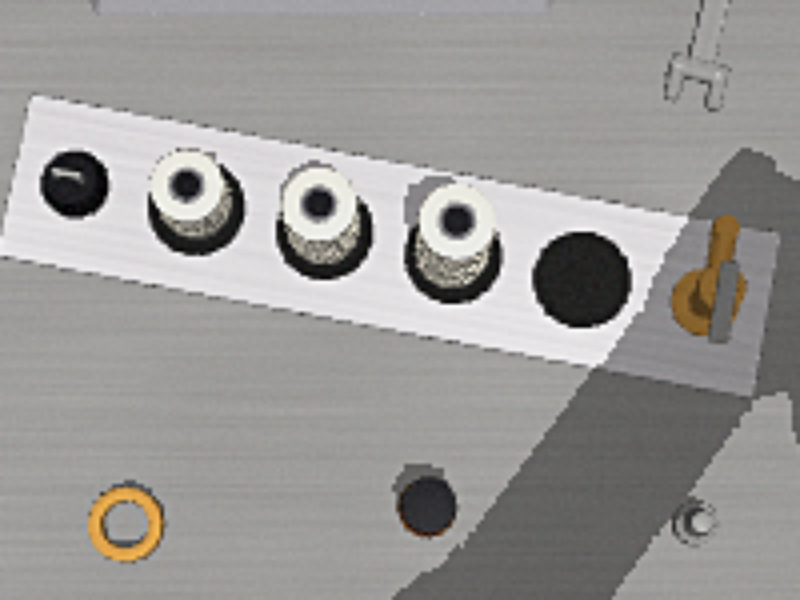

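```bash
python3 - <<'E'
from h import *
c=manip.calibration("top")
for (u,v),h,r in [((186,184),.064,(.6503,.1434)),((319,203),.089,(.6342,.0599)),((456,219),.114,(.6187,-.0237))]:
    p=wz(c,220+u/4-.4,100+v/4-.4,h);print(p.round(4),(p[:2]-r).round(4))
print(wf(manip.calibration("wrist"),319.5,217,.13))
E
```

```text
[0.6531 0.1434 0.064 ] [0.0028 0.    ]
[0.6357 0.06   0.089 ] [0.0015 0.0001]
[ 0.6206 -0.0218  0.114 ] [0.0019 0.0019]
[ 0.47558091 -0.27631313  0.13      ]
```

All three are within 3 mm of the rest centres, and the jar is where it was. Descend onto the 130.

>>> {"name": "jog_arm", "arguments": {
  "steps": [0.0854,0.001,0.001,0.01,-0.002,0.0854,0.001,0.001,0.028,-0.002,0.0854,0.001,0.001,0.048,-0.002,0.0854,0.001,0.001,0.068,-0.002,0.0854,0.001,0.001,0.086,-0.002,0.0854,0.001,0.001,0.1,-0.002,0.0854,0.001,0.001,0.107,-0.002,0.0854,0.001,0.001,0.1095,-0.002,0.0854,0.001,0.001,0.1095,-0.002,0.0854,0.001,0.001,0.1095,-0.002]
}}

```text
clock: 26.0
position: [0.4762, -0.2758, 0.0924]
ee_rot: [0.636, 0.772, 0.0, 0.0]
ft_force: [-0.5, 0.1, 0.3]
grip_width: 0.998
```

>>> {"name": "jog_arm", "arguments": {
  "steps": [0.07,0,0,0,0,0.06,0,0,0,0,0.055,0,0,0,0,0.051,0,0,0,0,0.048,0,0,0,0,0.045,0,0,0,0,0.04,0,0,0,0,0.03,0,0,0,0,0.03,0,0,0,0,0.03,0,0,0,0]
}}

```text
clock: 27.0
position: [0.4756, -0.2758, 0.092]
ee_rot: [0.636, 0.772, -0.0, -0.0]
ft_force: [-2.4, 0.1, 5.2]
grip_width: 0.526
```

>>> {"name": "jog_arm", "arguments": {
  "steps": [0.03,0,0,-0.008,0,0.03,0,0,-0.025,0,0.03,0,0,-0.048,0,0.03,0,0,-0.072,0,0.03,0,0,-0.092,0,0.03,0,0,-0.105,0,0.03,0,0,-0.11,0,0.03,0,0,-0.11,0,0.03,0,0,-0.11,0,0.03,0,0,-0.11,0]
}}

```text
clock: 28.0
position: [0.4754, -0.2754, 0.2008]
ee_rot: [0.636, 0.772, -0.0, -0.001]
ft_force: [0.6, -0.3, -1.9]
grip_width: 0.528
```

```bash
python3 - <<'E'
from h import *
delta(.6022,-.107,.2)
im,d=manip.camera("side");cv2.imwrite("pics/s12.png",cv2.resize(im[80:330,240:480,::-1],None,fx=2,fy=2))
E
```

```text
delta tool [0.141  0.1567 0.0007] twist 0.0021 tcp [ 0.4754 -0.2754  0.2008] F [ 0.6 -0.3 -1.9] g 0.528 tilt z [-1.5e-03  5.0e-04 -1.0e+00] t 28.0
```

View pics/s12.png

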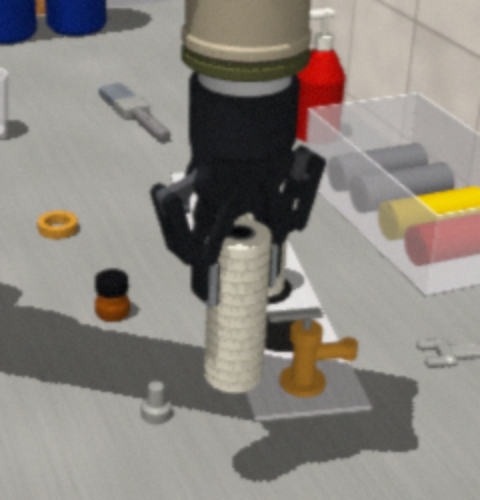

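The 130 is held upright with its bottom at about 109 mm. I'll go along the row first, then across, staying away from the tap.

>>> {"name": "jog_arm", "arguments": {
  "steps": [0.03,0.01,0,0,0.002,0.03,0.03,0,0,0.002,0.03,0.057,0.002,0,0.002,0.03,0.085,0.01,0,0.002,0.03,0.11,0.025,0,0.002,0.03,0.13,0.045,0,0.002,0.03,0.14,0.068,0,0.002,0.03,0.141,0.093,0,0.002,0.03,0.141,0.115,0,0.002,0.03,0.141,0.13,0,0.002]
}}

```text
clock: 29.05
position: [0.5773, -0.1107, 0.2013]
ee_rot: [0.636, 0.772, -0.0, -0.0]
ft_force: [-0.7, -0.3, -1.3]
grip_width: 0.525
```

>>> {"name": "jog_arm", "arguments": {
  "steps": [0.03,0,0.01,0,0,0.03,0,0.02,0,0,0.03,0,0.0255,0,0,0.03,0,0.0255,0.01,0,0.03,0,0.0255,0.03,0,0.03,0,0.0255,0.052,0,0.03,0,0.0255,0.072,0,0.03,0,0.0255,0.085,0,0.03,0,0.0255,0.09,0,0.03,0,0.0255,0.09,0]
}}

```text
clock: 30.05
position: [0.601, -0.1076, 0.1114]
ee_rot: [0.637, 0.771, -0.0, -0.0]
ft_force: [-0.1, 0.7, -2.5]
grip_width: 0.524
```

```bash
python3 - <<'E'
from h import *
im,d=manip.camera("side");cv2.imwrite("pics/s13.png",cv2.resize(im[80:280,240:480,::-1],None,fx=3,fy=3))
delta(.602,-.107,.1015)
E
```

```text
delta tool [0.0006 0.0006 0.0107] twist -0.0002 tcp [ 0.6015 -0.1077  0.1122] F [ 0.6 -0.5 -2.1] g 0.521 tilt z [ 4.e-04 -0.e+00 -1.e+00] t 30.1
```

View pics/s13.png

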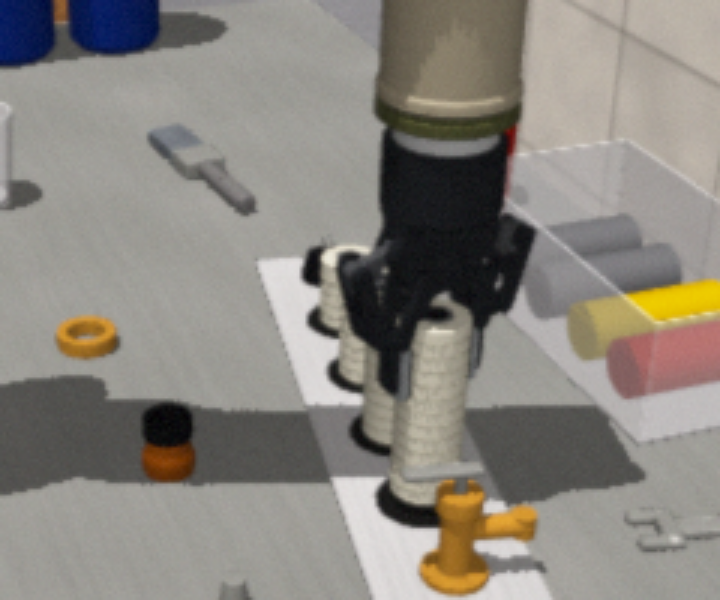

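The 130 is over the rest by the tap, clear of the lever. Place and retreat straight up.

>>> {"name": "jog_arm", "arguments": {
  "steps": [0.03,0,0,0.004,0,0.03,0,0,0.007,0,0.03,0,0,0.0095,0,0.03,0,0,0.0105,0,0.03,0,0,0.0105,0,0.03,0,0,0.0105,0,0.036,0,0,0.0105,0,0.042,0,0,0.0105,0,0.046,0,0,0.0105,0,0.05,0,0,0.0105,0]
}}

```text
clock: 31.1
position: [0.6017, -0.1076, 0.1015]
ee_rot: [0.637, 0.771, 0.0, 0.0]
ft_force: [-0.6, -0.2, -0.1]
grip_width: 0.583
```

>>> {"name": "jog_arm", "arguments": {
  "steps": [0.055,0,0,0,0,0.065,0,0,0,0,0.075,0,0,0,0,0.0854,0,0,0,0,0.0854,0,0,0,0,0.0854,0,0,-0.012,0,0.0854,0,0,-0.035,0,0.0854,0,0,-0.065,0,0.0854,0,0,-0.1,0,0.0854,0,0,-0.12,0]
}}

```text
clock: 32.1
position: [0.6022, -0.1079, 0.2252]
ee_rot: [0.637, 0.771, 0.001, 0.002]
ft_force: [-0.8, 0.9, 0.5]
grip_width: 0.999
```

>>> {"name": "jog_arm", "arguments": {
  "steps": [0.0854,0,-0.01,0,0,0.0854,-0.015,-0.03,0,0,0.0854,-0.04,-0.055,0,0,0.0854,-0.07,-0.08,0,0,0.0854,-0.1,-0.1,0,0,0.0854,-0.13,-0.12,0,0,0.0854,-0.155,-0.135,0,0,0.0854,-0.17,-0.14,0,0,0.0854,-0.17,-0.14,0,0,0.0854,-0.17,-0.14,0,0]
}}

```text
clock: 33.1
position: [0.4959, -0.3005, 0.221]
ee_rot: [0.637, 0.771, 0.0, -0.0]
ft_force: [0.0, 0.8, -0.5]
grip_width: 0.999
```

```bash
python3 - <<'E'
from h import *
im,d=manip.camera("top");cv2.imwrite("pics/t14.png",cv2.resize(im[100:250,220:420,::-1],None,fx=4,fy=4))
im,d=manip.camera("side");cv2.imwrite("pics/s14.png",im[:,:,::-1])
delta(.602,-.107,.1015)
E
```

```text
delta tool [0.1688 0.1403 0.1197] twist 0.0017 tcp [ 0.4966 -0.2996  0.2211] F [ 0.1  0.8 -0.7] g 1.0 tilt z [-1.e-04  8.e-04 -1.e+00] t 33.2
```

View pics/t14.png

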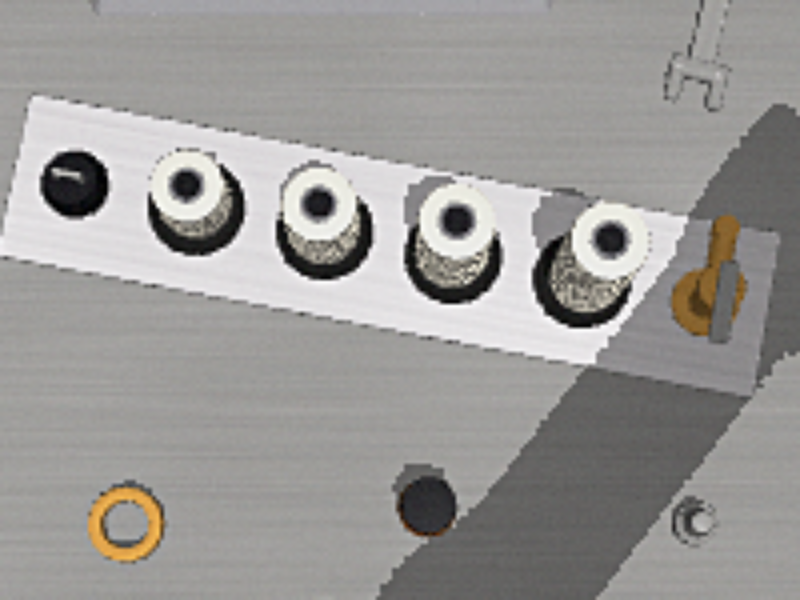

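View pics/s14.png

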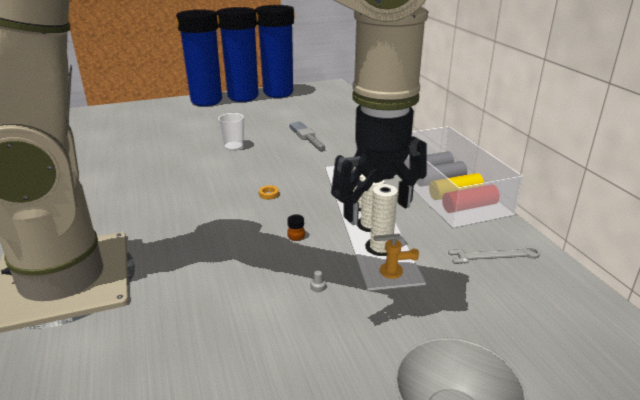

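```bash
python3 - <<'E'
from h import *
p=wz(manip.calibration("top"),220+610/4-.4,100+239/4-.4,.139);print(p,p[:2]-[.6026,-.107])
o=manip.get_obs();print(abs(o["joint_velocities"]).max())
manip.hand_in()
E
```

```text
[ 0.6037261  -0.10912275  0.139     ] [ 0.0011261  -0.00212275]
0.004157615011060932
the job is handed in; nothing more can be done
```

I placed all four cartridges upright on the draining strip and handed the job in after about 33 s. From the tap outward they stand 130, 105, 80 and 55 mm tall.

- **Centring:** in the last top image, all four stand within about 3 mm of their rest centres. The offsets are about 2.4, 2.7, 1.5 and 2.8 mm for the 130, 105, 80 and 55 mm cartridges. The camera calibration itself is only good to about 2 mm.
- **Jar:** it shows no visible change of position between the last two top images, and it was still standing in the last side image. I compared it by eye and did not measure it again.
- **Handling:** no cartridge tipped over on the way. The forces read at the end of each move stayed under 6 N, and the robot was clear of everything and at rest at hand-in.
- **Disagreement:** the wrist and top cameras differed by up to about 2 mm on cartridge positions. For the 55 mm cartridge I placed between the two estimates.
- **Not seen:** in the last side image the gripper hid the two shorter cartridges. The last top image and earlier views show them standing.

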